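# Hold the jaw of a bamboo-stem press on its hinge, ready for the pin

### The job

Lift the loose press jaw with the brass hinge leaf straight out of the stand, carry it to the stem press and lower it upright so that its brass knuckle sits midway between the two brass knuckles of the press with all the holes in one line, ready for a pin. Finish while still holding it there, still and carrying its whole weight yourself: do not let go, and do not rest or wedge it on the press. Do not force it against the press, and leave the dark jaw, the pin, the jar and the mallet where they are.

Things in the scene. Friction and masses are not known exactly. Their poses are not given: they have to be found in the camera images.
- jaw_mid (a point): Centre of the board of the loose jaw to mount: pale wood, upright, 16 thick (its x) x 140 wide (y) x 90 high (z) mm, about 0.3 kg; its top edge is 45 mm above this point. A brass leaf 30 mm wide, 4 mm thick is screwed on its +x face mid-width, up to the board's mid-height. Grasp: pinch the 16 mm thickness from above at the middle of the top edge.
- jaw_bore (a point): Centre of the hole in the jaw's one brass knuckle, below the middle of the board: 62 mm below the board's centre (17 mm below its lower edge), in the board's mid-plane. The knuckle is a tube along y, 30 mm long, 24 mm outside, 12 mm hole. Axes as the board's.
- press: Fixed stem press: green-painted sill 110 (x) x 200 (y) x 55 (z) mm on the bench, origin at the centre of its underside; the brass leaf on its top carries two brass knuckles that overhang its +x edge. With the jaw in place its board's lower edge is 5 mm clear above these knuckles; nothing supports it there.
- press_bore (a point): Point on the press's hinge axis (its y, level) midway between its two knuckles, where the jaw's hole centre must be: 71 mm in +x from the sill's centre, 67 mm above the bench. Knuckles: 24 mm outside, 12 mm holes, 18 to 46 mm either side of this point (gap 36 mm, open above and below). The sill's +x face is 16 mm from the axis. In place, the jaw's y is parallel to this y, either way round.
- stand: Fixed dark wooden stand, 160 (x) x 170 (y) x 85 (z) mm, origin at the centre of its underside. Two slots along y, at x = -45 and +45 mm, each hold a jaw upright by its ends (either jaw in either slot): boards rest on ledges 45 mm above the bench, tops at 135 mm; the slots hold the lowest 40 mm with 1.5 mm play in thickness and 2 mm at the ends. Jaw axes are parallel to the stand's.
- old_jaw_mid (a point): Centre of the other board in the stand, dark wood with dark steel leaves, same board size; its two knuckles do not suit the press. Leave it alone.
- hinge_pin: Steel pin 8 mm thick, 120 mm long with a bent end, lying on the bench along its x; origin on the bench under the middle of its length. Leave it alone.
- jar: Terracotta jar with a wooden cap, 64 mm across, 85 mm tall, origin at the centre of its underside. Leave it alone.
- mallet_grip (a point): Grip of a wooden mallet, about 240 mm long, lying on the bench; its head lies towards its +x. Leave it alone.
Mind the look-alikes: they are no part of the job. What is shaped like the part that bears jaw_mid but blue or red is not meant.

How it is judged:
On the way, in this order (a step that is already met when the one before it is completed fails the run):
1. the brass-leafed jaw is lifted clear of the stand in the fingers (height (world z) of jaw_mid above 0.145 m and contact force between the fingers and jaw above 1 N and contact force between jaw and stand below 0.2 N), for 0.1 s.
2. its knuckle is held in line between the press's knuckles (x of jaw_bore in the frame of press_bore between -0.0035 and 0.0035 m and z of jaw_bore in the frame of press_bore between -0.0035 and 0.0035 m and y of jaw_bore in the frame of press_bore between -0.0045 and 0.0045 m and angle between the y axis of jaw_bore and the y axis of press_bore, either way round below 0.07 rad and angle between jaw_mid's own z axis and vertical below 0.12 rad and contact force between the fingers and jaw above 1 N and contact force between jaw and press below 2 N and contact force between jaw and stand below 0.2 N), for 0.3 s.
At the end, for the whole second after the job is handed in: Jaw held still in the fingers, its knuckle hole within 3.5 mm of the press hinge axis (in x and height) and 4.5 mm of mid-gap along it, axes parallel within 0.07 rad, board upright within 0.12 rad; fingers press over 1 N, the press bears under 2 N of it, the stand nothing (all of step 2 and linear speed of jaw below 0.02 m/s and angular speed of jaw below 0.15 rad/s); the arm keeps its last pose, push and grip.
It fails at once if the jaw is forced against the press (over 25 N) (contact force between jaw and press above 25 N).
It fails at once if the dark jaw is moved (over 25 mm) (distance of old_jaw_mid from where it was at the start of the episode above 0.025 m).
It fails at once if the pin is moved (over 25 mm) (distance of hinge_pin from where it was at the start of the episode above 0.025 m).
It fails at once if the jar is moved (over 25 mm) (distance of jar from where it was at the start of the episode above 0.025 m).
It fails at once if the mallet is moved (over 25 mm) (distance of mallet_grip from where it was at the start of the episode above 0.025 m).
It also fails if it takes over 48 s, if anything falls off the work surface, if the arm or the gripper's body presses on something with over 40 N, if the wrist force passes 120 N, or if a joint passes its speed limit or range.

### The arm

A 7-joint arm with a two-finger parallel gripper is mounted at the origin on the work surface. World frame = base frame: x ahead of the robot, y to its left, z up, the work surface at z = 0. Lengths are in m, angles in rad, forces in N, time in s.
With the tool pointing down it reaches from about 0.4 to 0.875 m from the base axis. Payload 19.3 kg.
Tool frame: the origin (TCP) lies at the very end of the fingers, on their centre line; the grasp point (between the pads) lies 19 mm behind it; z points along the fingers, y is the line along which they close (so a half turn about z gives the same grasp; the last joint's range is limited). The gripper opens to 85 mm and grips with 20 to 120 N. Pads are 22 mm wide; open, the fingers measure 114 mm over their backs; the gripper's body (76 mm by 85 mm) begins 54 mm behind the grasp point. The pads swing forward as they close: fully open they stand 13 mm farther back than shut.
Start: joints at [1.221, 0.521, -0.036, 1.599, 0.021, 1.021, -0.113], TCP at [0.173, -0.601, 0.231] pointing down, gripper open.
Joint ranges: [-2.91, 2.91], [-0.3, 2.13], [-1.5, 1.42], [0.17, 2.43], [-1.26, 4.41], [0.16, 1.93], [-2.52, 2.52]. Speed limits (rad/s): [1.89, 1.89, 2.39, 2.39, 3.01, 3.01, 3.01].

### API

Orientations are given as [roll, pitch, yaw] about the fixed x, y, z axes, in that order (R = Rz(yaw) Ry(pitch) Rx(roll)).
In Python, from workcell import bot gives the robot as it stands.
- The arm moves only by the tool carry_out, never from a script. Its argument "rows" is a list that holds one entry, the list of rows, each a list of 4 numbers: the shift along the tool's x, y, z in m, then the turn about the tool's z in degrees. In form: [[[x, y, z, twist], ...]]. A call has 1 to 12 rows; each row is the pose to reach, as a shift and turn from the pose commanded when the call began, along the tool's axes at that moment; what a row does not reach only later rows make up. A row lasts 1/12 s, in which the tool goes at most 41.7 mm and 7.16 degrees, less where a joint would pass 70% of its speed; a pose out of reach is approached as far as the arm can. A call with a gripper value outside its range is refused whole. "grip" is the finger opening in m, from 0 to 0.0854, set as the call begins (left out, the last holds). The fingers move at their own pace and stop on an object; "grip_force" is the grip in N (left out, the last holds). Time passes only in rows, so rows that repeat a pose let the fingers close. It gives the time, the measured TCP pose, the force, the opening and the grip force at its end, in the units of the state.
- bot.observe(): the state, without advancing time (a new reading comes with each control period).
- bot.grab_frame(name): name is "side" or "top" or "wrist"; returns a dict with "pixels" (480x640x3 uint8, red, green, blue), "K" (3x3 intrinsics, pixels), "k1" (the pictures are not rectified: a ray, as slopes to the right and down, at radius r is drawn at 1 + k1 r^2 times it, then the intrinsics apply), "pose" (4x4, takes a point from camera to world coordinates). Camera axes: x right, y down, z forward; pixel columns grow to the right and rows downward; lengths in m; the calibration is good to about 2 mm. A picture is of the moment at which its call begins. There is no depth.
- bot.job_done(): hands the job in; it is judged then, once.
Trained networks look in a picture, given as the dict that the camera call returned (one of the last four; its "shot" number tells which), for a name from the list of things; names that differ only in an ending like _2 or _b are one class to them, and where a whole thing is asked for, a point or a joint stands for the part that bears it (a point fixed in the world has none). Each returns a list of dicts, best first, with "conf" (0 to 1); they miss things now and then, are a little off and sometimes report something else, mostly with a low value. They report only what shows in the picture. A call takes as long as a camera call. They do not tell look-alikes from the thing itself.
- bot.look_for(picture, label): "position" ([column, row] in pixels, amid what is visible of it).
- bot.regions_of(picture, label): "region" (480x640 bool, what is visible of it) and "position" ([column, row] in pixels, amid what is visible of it).
- bot.spot_point(picture, label): "position" ([column, row] in pixels: a listed point, or the origin of a listed thing).
The state is a dict: "clock": time; "qpos": joint angles; "qd": joint speeds; "joint_efforts": joint torques, N m; "position": TCP position; "tool_rot": TCP orientation; "force": force on the tool from outside, world axes, zero at the start; "moment": the same for the moment, N m; "grip_width": finger opening in m; "finger_force": force on a finger pad.
Only numpy, scipy, OpenCV 4.12 (cv2) and the standard library are available. Lean on these libraries where they do the work, as an engineer would, in place of code of your own. Each camera call takes 0.05 s, during which the arm holds its last target. There are 200 camera calls.

## Working session

There is one attempt and no reset: what is moved stays moved. The work goes in short steps, Python scripts to look and compute and a tool call to move; the robot and the scene stay as the last step left them, time stands still between calls to the robot, and variables do not carry over. Pictures are saved under pics/ and viewed, at most 10 in all, crops included, and the job is handed in when it is done.

Besides the shell and the picture viewer there is one more tool, called as a command line: name --argument value ..., lists and objects as JSON in quotes. carry_out: Moves the arm, as the interface text tells. Its arguments: {"type":"object","properties":{"rows":{"type":"array","items":{"type":"array","items":{"type":"array","items":{"type":"number"}}}},"grip":{"type":"number"},"grip_force":{"type":"number"}},"required":["rows"]}

```bash
mkdir -p pics; cat > h.py <<'E'
import numpy as np, cv2
from workcell import bot
def ray(f,uv):
    K=np.array(f["K"]);k=f["k1"];P=np.array(f["pose"])
    p=cv2.undistortPoints(np.array([[uv]],float),K,np.array([k,0,0,0,0.]))[0,0]
    d=P[:3,:3]@np.array([p[0],p[1],1.]);return P[:3,3],d/np.linalg.norm(d)
def atz(f,uv,z):
    o,d=ray(f,uv);return o+d*(z-o[2])/d[2]
def tri(rs):
    A=0;b=0
    for o,d in rs:
        M=np.eye(3)-np.outer(d,d);A=A+M;b=b+M@o
    x=np.linalg.solve(A,b);return x,[np.linalg.norm((np.eye(3)-np.outer(d,d))@(x-o)) for o,d in rs]
def proj(f,p):
    K=np.array(f["K"]);P=np.linalg.inv(np.array(f["pose"]))
    return cv2.projectPoints(np.array([p],float).reshape(-1,3),cv2.Rodrigues(P[:3,:3])[0],P[:3,3],K,np.array([f["k1"],0,0,0,0.]))[0].reshape(-1,2)
def save(f,n,box=None,s=1):
    im=f["pixels"][:,:,::-1]
    if box: im=im[box[1]:box[3],box[0]:box[2]]
    cv2.imwrite("pics/"+n,cv2.resize(im,None,fx=s,fy=s,interpolation=cv2.INTER_CUBIC))
E
python3 - <<'E'
from h import *
import pickle
np.set_printoptions(precision=4,suppress=True)
fs={n:bot.grab_frame(n) for n in("side","top")}
pickle.dump(fs,open("f0.pkl","wb"))
for n,f in fs.items():
    save(f,n+"0.png"); print(n,np.array(f["pose"])[:3],f["K"][0][0],f["k1"])
    for l in("jaw_mid","jaw_bore","press_bore","press","stand","old_jaw_mid","hinge_pin","jar","mallet_grip"):
        print(n,l,[(np.round(r["position"],1).tolist(),round(r["conf"],2)) for r in bot.spot_point(f,l)[:3]])
s=bot.observe();print({k:np.round(v,3) for k,v in s.items()})
E
```

```text
side [[ 0.9771 -0.1521  0.149   0.4198]
 [-0.2129 -0.7012  0.6804 -0.5505]
 [ 0.001  -0.6966 -0.7175  0.7574]] 475.9340719178961 -0.0367553006956128
side jaw_mid [([282.9, 151.5], 0.92), ([300.2, 197.0], 0.59), ([189.5, 171.8], 0.55)]
side jaw_bore [([295.8, 218.7], 0.89), ([284.3, 173.0], 0.8), ([195.1, 191.8], 0.6)]
side press_bore [([396.6, 417.1], 0.64)]
side press [([344.1, 436.6], 0.88)]
side stand [([366.8, 189.7], 0.75)]
side old_jaw_mid [([257.6, 211.4], 0.81)]
side hinge_pin [([306.9, 302.0], 0.88)]
side jar [([408.2, 299.8], 0.77)]
side mallet_grip [([366.5, 191.9], 0.62), ([258.3, 209.9], 0.36)]
top [[ 0.0183 -0.9814  0.1913  0.3572]
 [-0.9996 -0.0223 -0.0188  0.0778]
 [ 0.0227 -0.1908 -0.9814  1.0632]] 443.22037267977043 -0.05010557421844336
top jaw_mid [([175.0, 331.5], 0.63), ([256.6, 232.5], 0.57)]
top jaw_bore [([180.2, 235.5], 0.79), ([183.8, 328.2], 0.79), ([261.1, 238.3], 0.61)]
top press_bore [([469.7, 217.4], 0.84)]
top press [([358.9, 172.8], 0.71), ([455.5, 250.8], 0.61)]
top stand [([264.6, 259.6], 0.6)]
top old_jaw_mid [([265.1, 270.5], 0.71)]
top hinge_pin []
top jar [([363.4, 171.3], 0.86), ([255.6, 234.3], 0.43)]
top mallet_grip [([231.6, 165.8], 0.61)]
{'clock': np.float64(1.0), 'qpos': array([ 1.221,  0.521, -0.036,  1.6  ,  0.021,  1.021, -0.113]), 'qd': array([-0.002,  0.002,  0.001,  0.001,  0.002,  0.   ,  0.   ]), 'joint_efforts': array([ -0.001, -92.683,   1.977, -37.025,   0.018,   0.002,   0.   ]), 'position': array([ 0.173, -0.601,  0.231]), 'tool_rot': array([3.142, 0.   , 0.28 ]), 'force': array([ 0.406, -0.09 , -0.138]), 'moment': array([-0.004, -0.049,  0.009]), 'finger_force': np.float64(0.0), 'grip_width': np.float64(0.085)}
```

View pics/side0.png

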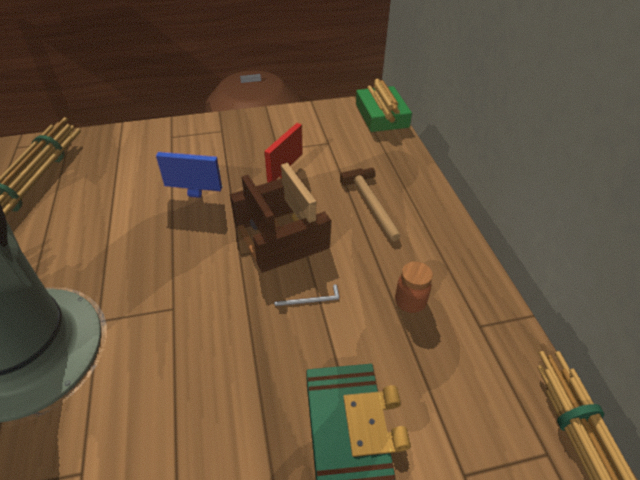

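View pics/top0.png

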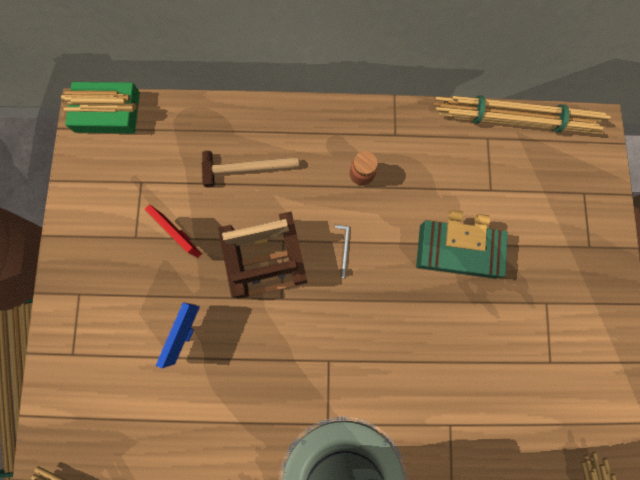

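The side view shows the pale jaw at (300,195) in the +x slot of the stand, with the dark jaw beside it at (258,207). The blue and red decoys stand apart, and the press is at (350,425) with its knuckles on the +x side. The top view shows the pale jaw at (255,232) and the press at (462,248), knuckles at (455,217) and (483,220).

```bash
cat >> h.py <<'E'
import pickle
np.set_printoptions(precision=4,suppress=True)
E
python3 - <<'E'
from h import *
fs=pickle.load(open("f0.pkl","rb"));S,T=fs["side"],fs["top"]
def p(n,a,b): print(n,*tri([ray(S,a),ray(T,b)]))
p("press_bore",(396.6,417.1),(469.7,217.4))
p("knuckR",(401,438),(483,219));p("knuckL",(391,397),(456,216))
p("jawmid",(300.2,197),(256.6,232.5))
for uv in((222,240),(288,223)): print("top edge",atz(T,uv,.135))
for uv in((285,168),(314,213)): print("top edge side",atz(S,uv,.135))
for a,b in(("jar",(363,171)),("pinends",(345,228)),("pin",(345,276)),("malh",(298,162))): print(a,atz(T,b,.0))
for uv in((421,221),(508,229),(506,277),(418,266)): print("sill top",atz(T,uv,.055))
f=bot.grab_frame("wrist");P=np.array(f["pose"]);print(P,f["K"][0][0])
E
```

```text
press_bore [ 0.6038 -0.2848  0.0667] [np.float64(0.0001679078404795618), np.float64(0.0001679078404796239)]
knuckR [ 0.6001 -0.3161  0.0675] [np.float64(0.0005998881611788839), np.float64(0.0005998881611791187)]
knuckL [ 0.6062 -0.2525  0.0661] [np.float64(0.00044386946573929506), np.float64(0.0004438694657392874)]
jawmid [0.5533 0.207  0.0899] [np.float64(0.0013674572242652681), np.float64(0.0013674572242653232)]
top edge [0.525  0.2737 0.135 ]
top edge [0.5652 0.1348 0.135 ]
top edge side [0.532  0.2551 0.135 ]
top edge side [0.5625 0.1046 0.135 ]
jar [ 0.7344 -0.0415  0.    ]
pinends [0.5861 0.0029 0.    ]
pin [0.468  0.0018 0.    ]
malh [0.7539 0.1232 0.    ]
sill top [ 0.5953 -0.1722  0.055 ]
sill top [ 0.581  -0.3804  0.055 ]
sill top [ 0.4669 -0.3686  0.055 ]
sill top [ 0.4886 -0.1626  0.055 ]
[[ 0.276  -0.9128 -0.3011  0.2499]
 [-0.9612 -0.2621 -0.0865 -0.5785]
 [-0.      0.3132 -0.9497  0.3743]
 [ 0.      0.      0.      1.    ]] 407.813246319044
```

carry_out --rows '[[[0.08, -0.03, 0, -10], [0.497, -0.186, 0.02, -69], [0.497, -0.186, 0.02, -69], [0.497, -0.186, 0.02, -69], [0.497, -0.186, 0.02, -69], [0.497, -0.186, 0.02, -69], [0.497, -0.186, 0.02, -69], [0.497, -0.186, 0.02, -69], [0.497, -0.186, 0.02, -69], [0.497, -0.186, 0.02, -69], [0.497, -0.186, 0.02, -69], [0.497, -0.186, 0.02, -69]]]'

```text
clock: 2.05
position: [0.5753, -0.302, 0.2126]
tool_rot: [3.141, 0.0, 1.484]
force: [-0.1, -0.6, 0.0]
grip_width: 0.0852
finger_force: 0.0
```

```bash
python3 - <<'E'
from h import *
for i in range(4): s=bot.observe(); bot.grab_frame("wrist")
f=bot.grab_frame("wrist");s=bot.observe()
print(s["clock"],s["position"],s["tool_rot"],s["qpos"],np.abs(s["qd"]).max())
pickle.dump(f,open("w1.pkl","wb"))
for l in("press_bore","press"): print(l,[(np.round(r["position"],1).tolist(),round(r["conf"],2)) for r in bot.spot_point(f,l)[:3]])
print(proj(f,[[.6038,-.2848,.067],[.6001,-.3161,.0675],[.6062,-.2525,.066]]))
save(f,"w1.png")
E
```

```text
2.3 [ 0.5737 -0.3034  0.2123] [-3.141   0.0003  1.4841] [ 0.6437  0.6021 -0.3855  1.5363  0.2482  1.0523  0.1091] 0.027323829893291563
press_bore []
press [([263.9, 180.1], 0.97)]
[[353.3959 197.0067]
 [350.8363 238.9391]
 [354.043  151.1757]]
```

View pics/w1.png

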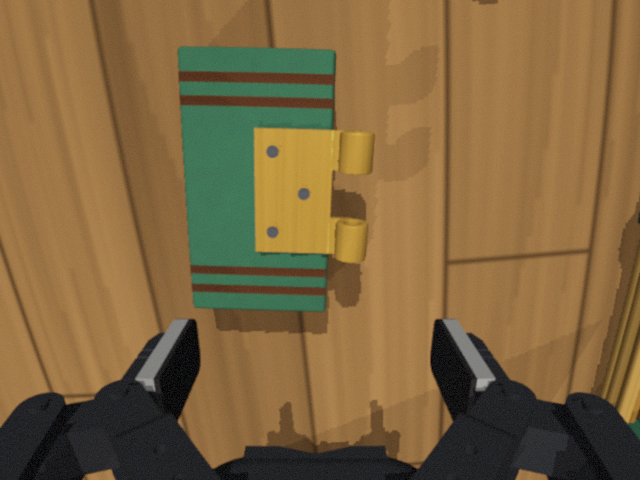

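The wrist view is clear: sill top corners at about (179,47), (335,50), (325,311) and (193,305); knuckles at about (357,153) and (351,240).

```bash
cat >> h.py <<'E'
from scipy.optimize import least_squares
def pose2(th,L):
    c,s=np.cos(th[2]),np.sin(th[2]);L=np.asarray(L,float);R=np.array([[c,-s,0],[s,c,0],[0,0,1]])
    return L@R.T+[th[0],th[1],0]
def fitq(f,uv,L,x0):
    r=least_squares(lambda t:(proj(f,pose2(t,L))-uv).ravel(),x0);return r.x,r.fun.reshape(-1,2)
E
python3 - <<'E'
from h import *
f=pickle.load(open("w1.pkl","rb"))
im=f["pixels"];hsv=cv2.cvtColor(im,cv2.COLOR_RGB2HSV)
m=cv2.inRange(hsv,(65,80,30),(95,255,255));y=cv2.inRange(hsv,(20,150,90),(32,255,255))
print(m.sum()/255,y.sum()/255)
m[:, 400:]=0;m[320:]=0;m=cv2.morphologyEx(m,cv2.MORPH_OPEN,np.ones((3,3)))
h=cv2.convexHull(np.vstack([c for c in cv2.findContours(m,0,1)[0] if cv2.contourArea(c)>60]))
q=cv2.approxPolyDP(h,8,True).reshape(-1,2);print(q.tolist())
q=np.array([min(q.tolist(),key=lambda a:np.hypot(a[0]-u,a[1]-v)) for u,v in((179,47),(335,50),(325,311),(193,305))],float)
L=[(-.055,.1,.055),(.055,.1,.055),(.055,-.1,.055),(-.055,-.1,.055)]
t,r=fitq(f,q,L,[.53,-.28,-.08]);print(t,r.tolist())
print("bore",pose2(t,[(.071,0,.067)]), "px knuckle outline pred:")
def out(sgn): 
    a=np.linspace(0,2*np.pi,60);P=[(.071+.012*np.cos(k),sgn*e,.067+.012*np.sin(k)) for k in a for e in(.018,.046)]
    p=proj(f,pose2(t,P));return p.min(0),p.max(0)
print(out(1),out(-1))
for b in((338,120,385,185),(338,205,385,275)):
    yy,xx=np.nonzero(y[b[1]:b[3],b[0]:b[2]]);print(xx.min()+b[0],xx.max()+b[0],yy.min()+b[1],yy.max()+b[1])
E
```

```text
22124.0 12193.0
[[333, 51], [324, 308], [195, 306], [179, 49]]
[ 0.5334 -0.2769 -0.1103] [[-3.6146738714362527, -2.95108422527602], [3.0918698065980266, -2.3181008641664675], [2.188696086556263, 4.87066981986419], [-1.7969151443884073, 3.366957762535435]]
bore [[ 0.604  -0.2847  0.067 ]] px knuckle outline pred:
(array([338.0049, 130.1648]), array([374.7333, 174.5346])) (array([334.3785, 216.8831]), array([368.7692, 262.693 ]))
338 373 131 174
338 366 217 262
```

carry_out --rows '[[[0.1, -0.01, -0.02, -4], [0.2, -0.01, -0.02, -8], [0.3, -0.01, -0.02, -12], [0.4, 0, -0.02, -16], [0.47, 0.01, -0.02, -20], [0.47, 0.01, -0.02, -20], [0.47, 0.01, -0.02, -20], [0.47, 0.01, -0.02, -20], [0.47, 0.01, -0.02, -20], [0.47, 0.01, -0.02, -20], [0.47, 0.01, -0.02, -20], [0.47, 0.01, -0.02, -20]]]'

```text
clock: 3.4
position: [0.6242, 0.1699, 0.2331]
tool_rot: [3.14, -0.003, 1.837]
force: [0.5, 0.6, 0.7]
grip_width: 0.0852
finger_force: 0.0
```

```bash
python3 - <<'E'
from h import *
for i in range(5): bot.grab_frame("wrist")
f=bot.grab_frame("wrist");s=bot.observe()
print(s["clock"],s["position"],s["tool_rot"],s["qpos"],np.abs(s["qd"]).max())
pickle.dump(f,open("w2.pkl","wb"))
for l in("jaw_mid","jaw_bore"): print(l,[(np.round(r["position"],1).tolist(),round(r["conf"],2)) for r in bot.spot_point(f,l)[:3]])
save(f,"w2.png")
E
```

```text
3.7 [0.6249 0.1619 0.2326] [-3.1414  0.001   1.8306] [-0.0069  0.5984 -0.5286  1.5203  0.3236  1.1111 -0.3445] 0.0018887046506294767
jaw_mid [([226.1, 139.1], 0.61)]
jaw_bore [([240.3, 139.8], 0.82)]
```

View pics/w2.png

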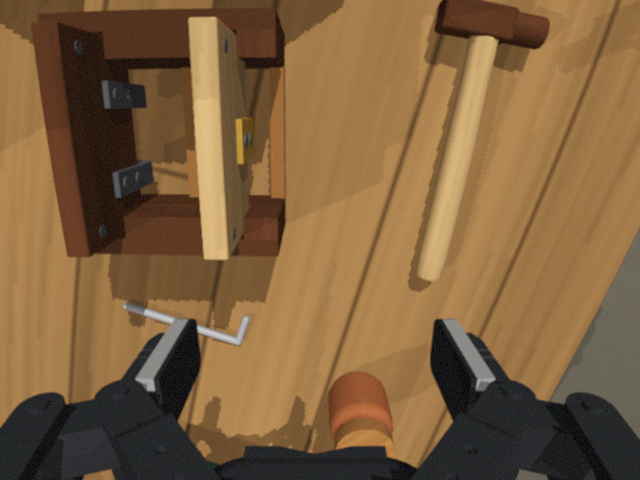

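The wrist view shows the pale board's top face with corners at (190,21), (215,18), (229,257) and (204,259), its brass leaf at (244,140) on the far (+x) side, and the dark jaw at (70,135).

```bash
python3 - <<'E'
from h import *
f=pickle.load(open("w2.pkl","rb"))
s=bot.observe();p=s["position"];yaw=s["tool_rot"][2]
L=[(-.008,.07,.135),(.008,.07,.135),(.008,-.07,.135),(-.008,-.07,.135)]
t,r=fitq(f,np.array([(190.5,21),(215,18),(229,257),(204,259)],float),L,[.55,.2,.28]);print(t,r.tolist())
d=t[:2]-p[:2];c,sn=np.cos(yaw),np.sin(yaw)
print("tool dx,dy",c*d[0]+sn*d[1],sn*d[0]-c*d[1],"z to tcp .106:",p[2]-.106,"twist deg",-np.degrees(t[2]+np.pi/2-yaw))
E
```

```text
[0.5504 0.2029 0.2476] [[-2.6115689837891978, -3.407764131187264], [2.248622758555314, -0.725017965885769], [0.1578483821318173, 3.9749326655511936], [0.10370024809014922, 1.6404151809898622]]
tool dx,dy 0.058320869593041766 -0.061534498252008615 z to tcp .106: 0.12673309963142138 twist deg 0.7173089461265706
```

carry_out --rows '[[[0.03, -0.03, 0.0, 0.7], [0.058, -0.0615, 0.01, 0.7], [0.058, -0.0615, 0.03, 0.7], [0.058, -0.0615, 0.05, 0.7], [0.058, -0.0615, 0.06, 0.7], [0.058, -0.0615, 0.06, 0.7], [0.058, -0.0615, 0.06, 0.7], [0.058, -0.0615, 0.06, 0.7], [0.058, -0.0615, 0.06, 0.7]]]' --grip 0.06

```text
clock: 4.55
position: [0.5509, 0.2042, 0.1735]
tool_rot: [3.14, -0.0, 1.82]
force: [0.2, 0.1, 0.0]
grip_width: 0.0603
finger_force: 0.0
```

```bash
python3 - <<'E'
from h import *
for i in range(2): bot.grab_frame("wrist")
f=bot.grab_frame("wrist");s=bot.observe()
print(s["clock"],s["position"],s["tool_rot"],s["grip_width"],np.abs(s["qd"]).max())
pickle.dump(f,open("w3.pkl","wb"))
save(f,"w3.png")
E
```

```text
4.7 [0.5505 0.2043 0.1731] [ 3.1408 -0.0001  1.8206] 0.05998366825638441 0.004697535726738894
```

View pics/w3.png

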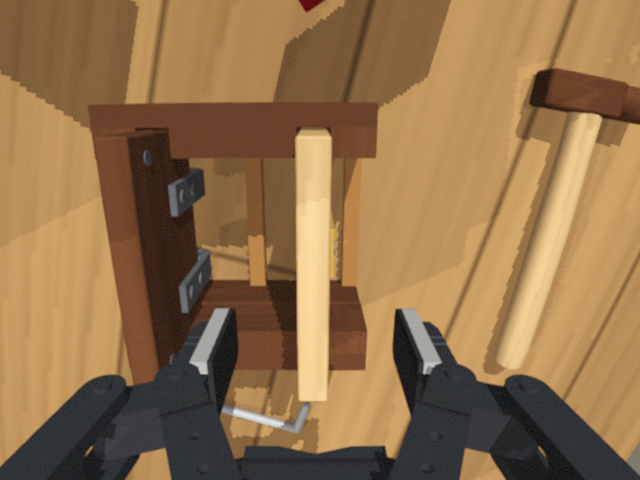

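The board's top face is at columns 297–330, rows 135–400, upright in the image and centred between the fingers (inner faces at about 235 and 397).

```bash
python3 - <<'E'
from h import *
f=pickle.load(open("w3.pkl","rb"))
s=bot.observe();p=s["position"];yaw=s["tool_rot"][2]
L=[(-.008,.07,.135),(.008,.07,.135),(.008,-.07,.135),(-.008,-.07,.135)]
t,r=fitq(f,np.array([(297,136),(331,136),(326.5,401),(298.5,401)],float),L,[.55,.2,.28]);print(t,r.tolist())
d=t[:2]-p[:2];c,sn=np.cos(yaw),np.sin(yaw)
print("tool dx,dy",c*d[0]+sn*d[1],sn*d[0]-c*d[1],"twist deg",-np.degrees(t[2]+np.pi/2-yaw))
E
```

```text
[0.55   0.2033 0.2431] [[-1.4763650297780941, -0.45022477470240574], [1.4631861108049407, -0.21140649079660534], [0.6953011248899656, 0.6352745459515745], [-0.6777986058808096, 0.49774558681144754]]
tool dx,dy -0.0007699960175270451 -0.0007308548380337485 twist deg 0.3844872147568366
```

carry_out --rows '[[[-0.001, -0.001, 0.025, 0.4], [-0.001, -0.001, 0.05, 0.4], [-0.001, -0.001, 0.065, 0.4], [-0.001, -0.001, 0.071, 0.4], [-0.001, -0.001, 0.071, 0.4], [-0.001, -0.001, 0.071, 0.4]]]'

```text
clock: 5.2
position: [0.5498, 0.2033, 0.1023]
tool_rot: [3.141, -0.0, 1.814]
force: [-0.4, 0.2, 0.4]
grip_width: 0.0601
finger_force: 0.0
```

carry_out --rows '[[[0, 0, 0, 0], [0, 0, 0, 0], [0, 0, 0, 0], [0, 0, 0, 0], [0, 0, 0, 0], [0, 0, 0, 0], [0, 0, 0, 0], [0, 0, 0, 0]]]' --grip 0 --grip_force 70

```text
clock: 5.87
position: [0.5499, 0.2031, 0.1024]
tool_rot: [3.14, 0.0, 1.814]
force: [-1.2, -1.3, 7.6]
grip_width: 0.0155
finger_force: 68.7
```

carry_out --rows '[[[0, 0, -0.01, 0], [0, 0, -0.025, 0], [0, 0, -0.045, 0], [0, 0, -0.065, 0], [0, 0, -0.085, 0], [0, 0, -0.105, 0], [0, 0, -0.125, 0], [0, 0, -0.14, 0], [0, 0, -0.15, 0], [0, 0, -0.15, 0], [0, 0, -0.15, 0], [0, 0, -0.15, 0]]]'

```text
clock: 6.87
position: [0.5491, 0.2027, 0.2507]
tool_rot: [-3.14, 0.0, 1.814]
force: [0.4, -0.6, -3.9]
grip_width: 0.0147
finger_force: 68.9
```

```bash
python3 - <<'E'
from h import *
f={n:bot.grab_frame(n) for n in("wrist","top","side")};s=bot.observe()
print(s["clock"],s["position"],s["tool_rot"],s["force"],s["grip_width"],s["finger_force"],np.abs(s["qd"]).max())
pickle.dump(f,open("w4.pkl","wb"))
save(f["wrist"],"w4.png")
for n in f:
    for l in("jaw_mid","jaw_bore"): print(n,l,[(np.round(r["position"],1).tolist(),round(r["conf"],2)) for r in bot.spot_point(f[n],l)[:3]])
E
```

```text
7.0167 [0.5492 0.2029 0.2507] [-3.1401  0.0001  1.814 ] [-0.5085  0.1418 -3.9036] 0.01532247827739475 68.93728137016296 0.004451492232000081
wrist jaw_mid []
wrist jaw_bore []
top jaw_mid [([170.8, 231.3], 0.89), ([178.6, 332.2], 0.64)]
top jaw_bore [([184.5, 332.3], 0.8), ([178.4, 237.8], 0.57)]
side jaw_mid [([189.7, 172.5], 0.94), ([298.3, 141.2], 0.9), ([283.9, 154.2], 0.87)]
side jaw_bore [([193.8, 188.9], 0.74), ([295.3, 165.6], 0.68), ([285.2, 174.1], 0.6)]
```

View pics/w4.png

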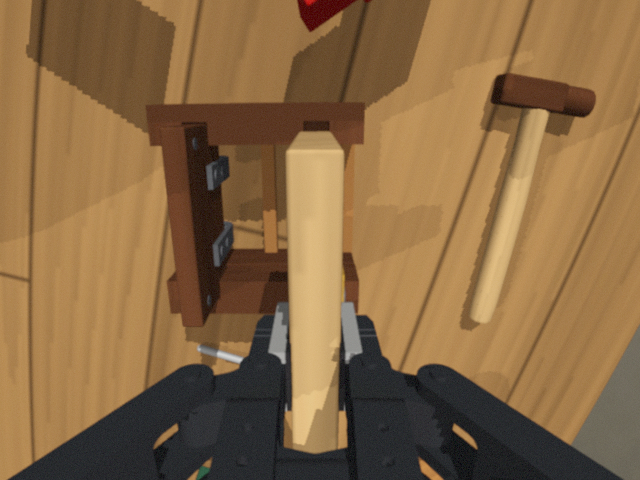

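The jaw hangs free of the stand in the fingers: its top face spans rows 150–450 at about columns 287–343, and its far end face is at rows 132–150.

```bash
cat >> h.py <<'E'
def tool2world(p,yaw,L):
    # tool-frame point list (x,y, up) -> world
    L=np.asarray(L,float);c,s=np.cos(yaw),np.sin(yaw)
    return np.c_[p[0]+c*L[:,0]+s*L[:,1],p[1]+s*L[:,0]-c*L[:,1],p[2]+L[:,2]]
def board(q):
    # q: dx,dy of board centre, top height above tcp, pitch about tool y (far end up +)
    dx,dy,h,pt=q;c,s=np.cos(pt),np.sin(pt);out=[]
    for a,b,z in((.07,-.008,0),(.07,.008,0),(-.07,.008,0),(-.07,-.008,0),(.07,-.008,-.09),(.07,.008,-.09)):
        z0=z;out.append((dx+c*a-s*z0,dy+b,h+s*a+c*z0))
    return out
E
python3 - <<'E'
from h import *
f=pickle.load(open("w4.pkl","rb"))["wrist"];s=bot.observe();p=s["position"];yaw=s["tool_rot"][2]
print(proj(f,tool2world(p,yaw,board((0,0,.0326,0)))).tolist())
save(f,"w4c.png",(250,100,390,180),5)
im=f["pixels"].astype(int)
print(im[120:160,315].tolist()[::2]);print(im[436:462,315].tolist()[::2])
E
```

```text
[[286.2654890636846, 149.34922022916118], [346.7819040027941, 149.3536835989487], [336.82566578806507, 523.4386779494483], [295.31226526832137, 523.4166084928966], [299.1726082717858, 131.21105472096684], [332.8233317360042, 131.21113185148852]]
[[76, 44, 21], [55, 32, 21], [60, 38, 29], [63, 36, 24], [57, 32, 14], [73, 44, 27], [154, 122, 78], [173, 140, 93], [175, 140, 93], [174, 142, 92], [171, 139, 94], [176, 143, 93], [173, 140, 91], [182, 150, 100], [186, 152, 102], [219, 183, 125], [221, 185, 129], [213, 178, 121], [210, 176, 118], [213, 179, 124]]
[[169, 134, 88], [172, 139, 93], [171, 142, 93], [166, 135, 86], [171, 139, 91], [168, 134, 86], [166, 135, 86], [171, 139, 89], [153, 124, 78], [62, 50, 46], [42, 41, 48], [33, 36, 39], [29, 34, 34]]
```

View pics/w4c.png

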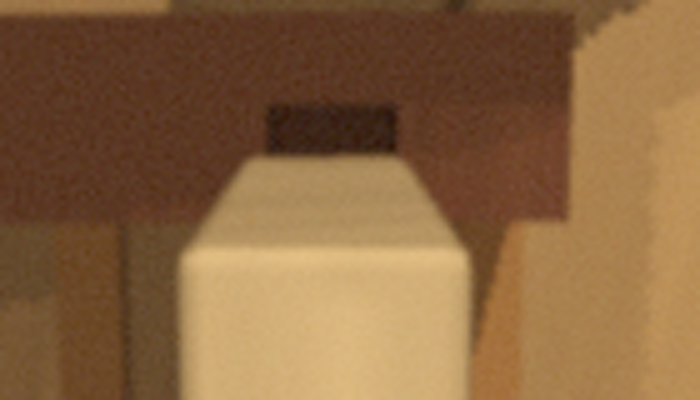

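carry_out --rows '[[[-0.015, -0.002, 0, 0.6], [-0.045, -0.006, 0, 2], [-0.08, -0.0105, 0, 3.5], [-0.118, -0.0155, 0, 5], [-0.157, -0.0205, 0, 6.5], [-0.196, -0.026, 0, 8], [-0.235, -0.031, 0, 9.6], [-0.274, -0.036, 0, 11.2], [-0.313, -0.0413, 0, 12.8], [-0.35, -0.046, 0, 14.4], [-0.38, -0.05, 0, 15.6], [-0.4, -0.053, 0, 16.5]]]'

```text
clock: 8.32
position: [0.5938, -0.2022, 0.2514]
tool_rot: [-3.141, 0.001, 1.521]
force: [-0.0, 0.2, -4.0]
grip_width: 0.0151
finger_force: 68.7
```

```bash
cat >> h.py <<'E'
def togo(bx=.604,by=-.2847,byaw=-.105,z=.1414,dx=0,dy=0):
    s=bot.observe();p=s["position"];yaw=s["tool_rot"][2]
    c,sn=np.cos(yaw),np.sin(yaw);d=np.array([bx,by])-p[:2]
    print("clock",s["clock"],p,s["tool_rot"],"F",s["force"],s["finger_force"])
    print("go tool dx,dy",c*d[0]+sn*d[1]-dx,sn*d[0]-c*d[1]-dy,"dz",p[2]-z,"twist",-np.degrees(byaw+np.pi/2-yaw))
E
python3 -c "
from h import *
togo()"
```

```text
clock 8.3167 [ 0.5938 -0.2022  0.2514] [-3.1413  0.0012  1.5214] F [-0.0267  0.1972 -4.0253] 68.743976354599
go tool dx,dy -0.08185509288933501 0.014279297471647672 dz 0.1099591101561955 twist 3.183250947288678
```

carry_out --rows '[[[-0.02, 0.003, 0, 1], [-0.045, 0.007, 0, 2], [-0.068, 0.011, 0.005, 2.8], [-0.08, 0.0135, 0.02, 3.2], [-0.083, 0.0142, 0.04, 3.2], [-0.083, 0.0142, 0.055, 3.2], [-0.083, 0.0142, 0.065, 3.2], [-0.083, 0.0142, 0.065, 3.2], [-0.083, 0.0142, 0.065, 3.2], [-0.083, 0.0142, 0.065, 3.2], [-0.083, 0.0142, 0.065, 3.2]]]'

```text
clock: 9.23
position: [0.6053, -0.2814, 0.1877]
tool_rot: [3.14, 0.0, 1.47]
force: [0.6, 0.4, -4.7]
grip_width: 0.0148
finger_force: 68.6
```

```bash
python3 - <<'E'
from h import *
bot.grab_frame("wrist")
f={n:bot.grab_frame(n) for n in("wrist","top","side")}
pickle.dump(f,open("w5.pkl","wb"))
togo()
s=bot.observe();p=s["position"];b=np.array([[p[0],p[1],p[2]-.0744]])
for n in f:
    print(n,"pred jaw bore",proj(f[n],b),"pred press bore",proj(f[n],[[.604,-.2847,.067]]))
    for l in("jaw_bore","press_bore"): print(n,l,[(np.round(r["position"],1).tolist(),round(r["conf"],2)) for r in bot.spot_point(f[n],l)[:3]])
a=cv2.resize(f["side"]["pixels"][330:480,290:490],None,fx=3,fy=3,interpolation=cv2.INTER_CUBIC)
cv2.imwrite("pics/s5.png",a[:,:,::-1]);save(f["wrist"],"w5.png")
E
```

```text
clock 9.4333 [ 0.605  -0.2815  0.1871] [3.1409 0.0002 1.4701] F [-1.1976  0.338  -3.6377] 68.58641624450684
go tool dx,dy -0.0032498505269842257 -0.000650111170550917 dz 0.045700309432445685 twist 0.24587420711930397
wrist pred jaw bore [[314.2452 256.6808]] pred press bore [[313.2778 237.7732]]
wrist jaw_bore []
wrist press_bore []
top pred jaw bore [[475.3384 212.1705]] pred press bore [[469.6933 217.3641]]
top jaw_bore [([475.3, 212.0], 0.86), ([182.9, 332.0], 0.83), ([180.2, 235.7], 0.76)]
top press_bore [([468.6, 216.6], 0.7)]
side pred jaw bore [[400.8561 401.0952]] pred press bore [[396.8253 416.8785]]
side jaw_bore [([193.5, 192.1], 0.96), ([282.3, 170.5], 0.7), ([395.5, 399.7], 0.67)]
side press_bore [([393.8, 418.3], 0.97)]
```

View pics/s5.png

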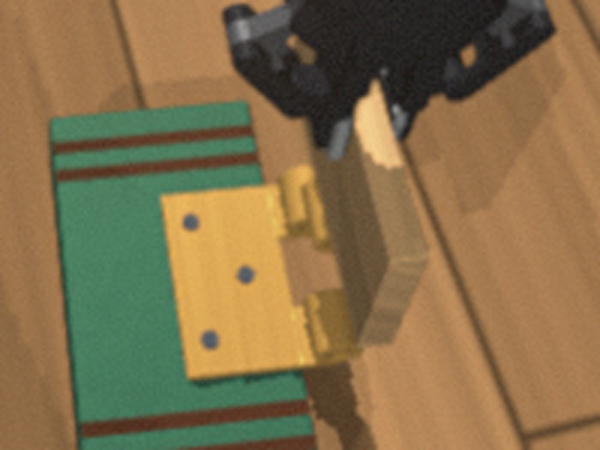

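View pics/w5.png

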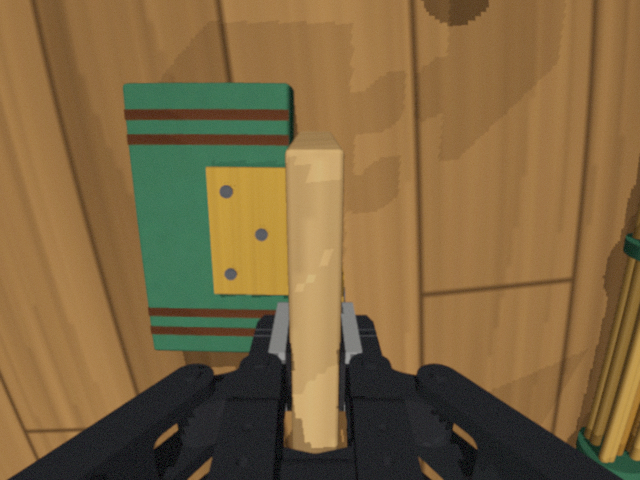

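The side crop shows the jaw hanging just above the gap, on the +x side of the press knuckles. The wrist view shows the sill's far edge level, corners at (124,84), (292,84) and (154,350), so the jaw is nearly parallel to the press.

```bash
python3 - <<'E'
from h import *
F=pickle.load(open("w5.pkl","rb"));f=F["wrist"]
L=[(-.055,.1,.055),(.055,.1,.055),(-.055,-.1,.055)]
t,r=fitq(f,np.array([(124,84),(292,84),(154,350)],float),L,[.533,-.277,-.1]);print(t,r.tolist(),pose2(t,[(.071,0,.067)]))
# yellow plate (leaf) edges: inner/outer y = +-46 mm ; screws
hsv=cv2.cvtColor(f["pixels"],cv2.COLOR_RGB2HSV);y=cv2.inRange(hsv,(20,150,90),(32,255,255));y[:,280:]=0;y[:150]=0;y[310:]=0;y[:,:195]=0
rect=cv2.minAreaRect(cv2.findNonZero(y));print(rect)
for n,a,b in(("press",(393.8,418.3),(468.6,216.6)),("jaw",(395.5,399.7),(475.3,212.0))): print(n,*tri([ray(F["side"],a),ray(F["top"],b)]))
s=bot.observe();print(s["position"])
print(proj(F["side"],tool2world(s["position"],s["tool_rot"][2],board((0,0,.0326,0)))).tolist())
E
```

```text
[ 0.5345 -0.2775 -0.1207] [[-0.9295761936225233, -0.9398506020203854], [0.8999955917826128, -0.028793293581486523], [-0.07833852901922, 1.6037633274065684]] [[ 0.605 -0.286  0.067]]
((242.5, 230.5), (127.0, 73.0), 90.0)
press [ 0.6036 -0.2836  0.0621] [np.float64(0.0033096784359603073), np.float64(0.003309678435960437)]
jaw [ 0.6006 -0.2794  0.1171] [np.float64(0.003491191900088755), np.float64(0.003491191900088928)]
[ 0.6048 -0.2815  0.1866]
[[393.2443191441391, 318.0252926646586], [404.75296999932095, 316.8935244641035], [433.8214335169713, 416.25370304888975], [420.4339969321122, 417.8580465259454], [385.93231952055675, 352.5953671271831], [396.40357225614525, 351.50057797969555]]
```

carry_out --rows '[[[-0.002, 0, 0, 0.5], [-0.0035, 0, 0, 0.5], [-0.0035, 0, 0.004, 0.5], [-0.0035, 0, 0.01, 0.5], [-0.0035, 0, 0.016, 0.5], [-0.0035, 0, 0.022, 0.5], [-0.0035, 0, 0.028, 0.5], [-0.0035, 0, 0.034, 0.5], [-0.0035, 0, 0.037, 0.5], [-0.0035, 0, 0.037, 0.5], [-0.0035, 0, 0.037, 0.5], [-0.0035, 0, 0.037, 0.5]]]'

```text
clock: 10.73
position: [0.6046, -0.2851, 0.1499]
tool_rot: [3.141, 0.0, 1.461]
force: [-0.2, -0.4, -2.7]
grip_width: 0.0153
finger_force: 68.8
```

```bash
python3 - <<'E'
from h import *
bot.grab_frame("wrist")
f={n:bot.grab_frame(n) for n in("wrist","top","side")}
pickle.dump(f,open("w6.pkl","wb"))
togo(.6043,-.285,-.11)
for n in("top","side"):
    for l in("jaw_bore","press_bore"): print(n,l,[(np.round(r["position"],1).tolist(),round(r["conf"],2)) for r in bot.spot_point(f[n],l)[:3]])
a=cv2.resize(f["side"]["pixels"][340:460,340:460],None,fx=5,fy=5,interpolation=cv2.INTER_CUBIC)[:,:,::-1]
cv2.imwrite("pics/s6.png",a)
E
```

```text
clock 10.9333 [ 0.6046 -0.2851  0.1499] [3.1412 0.0001 1.4613] F [ 0.2941  0.8758 -4.127 ] 68.78260731697083
go tool dx,dy 4.024102577567273e-05 -0.00025855987098217587 dz 0.00845986659669501 twist 0.02841447421906098
top jaw_bore [([178.0, 235.5], 0.9), ([471.2, 217.4], 0.87), ([186.4, 330.1], 0.61)]
top press_bore [([467.6, 215.9], 0.8)]
side jaw_bore [([191.0, 190.6], 0.86), ([396.2, 416.1], 0.74), ([347.0, 438.6], 0.5)]
side press_bore []
```

View pics/s6.png

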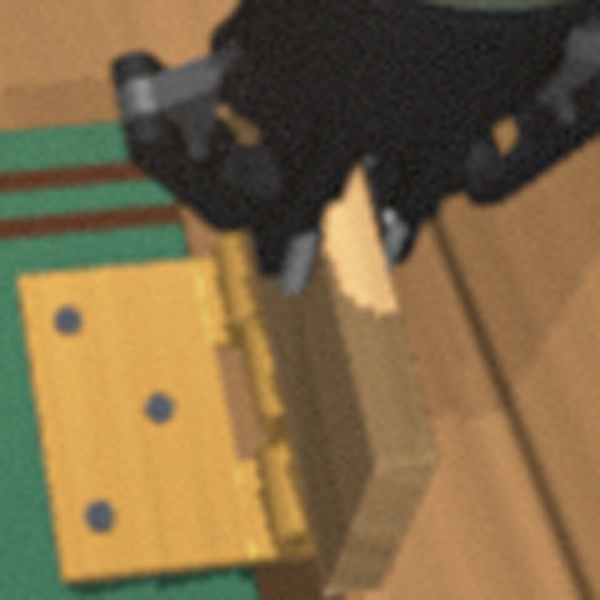

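The side crop shows the jaw knuckle between the two press knuckles (rows 322–440 of the crop, gap ends around 330 and 450), slightly high as planned, with no contact force.

carry_out --rows '[[[0, 0, 0.002, 0], [0, 0, 0.004, 0], [0, 0, 0.006, 0], [0, 0, 0.0075, 0], [0, 0, 0.0083, 0], [0, 0, 0.0083, 0], [0, 0, 0.0083, 0], [0, 0, 0.0083, 0], [0, 0, 0.0083, 0]]]'

```text
clock: 11.88
position: [0.6045, -0.285, 0.1414]
tool_rot: [3.141, 0.0, 1.461]
force: [0.3, -0.3, -3.6]
grip_width: 0.015
finger_force: 68.8
```

```bash
python3 - <<'E'
from h import *
bot.grab_frame("wrist")
f={n:bot.grab_frame(n) for n in("wrist","top","side")}
pickle.dump(f,open("w7.pkl","wb"))
togo(.6043,-.285,-.11)
fs=[]
for i in range(6): bot.grab_frame("wrist");fs.append(bot.observe()["force"])
print("mean F",np.mean(fs,0),bot.observe()["moment"])
for n in("top","side"):
    for l in("jaw_bore","jaw_mid"): print(n,l,[(np.round(r["position"],1).tolist(),round(r["conf"],2)) for r in bot.spot_point(f[n],l)[:3]])
s=bot.observe();p=s["position"]
for k in(0,-.01,.01): print("pred side",proj(f["side"],[[.6043,-.285,.067+k]]))
# draw predicted outlines (press knuckles red, jaw knuckle cyan, board ends blue) on 5x side crop
def draw(n,box,sc):
    a=cv2.resize(f[n]["pixels"][box[1]:box[3],box[0]:box[2]],None,fx=sc,fy=sc,interpolation=cv2.INTER_CUBIC)[:,:,::-1].copy()
    def ring(c,yaw,ys,col):
        for e in ys:
            g=np.linspace(0,2*np.pi,40);P=pose2((c[0],c[1],yaw),[(.012*np.cos(k),e,c[2]+.012*np.sin(k)) for k in g])
            q=(proj(f[n],P)+.5-np.array(box[:2]))*sc
            cv2.polylines(a,[q.astype(np.int32)],True,col,1)
    ring((.6043,-.285,.067),-.11,(.046,.018,-.018,-.046),(0,0,255))
    q=(proj(f[n],tool2world(p,s["tool_rot"][2],board((0,0,.0326,0))))+.5-np.array(box[:2]))*sc
    cv2.polylines(a,[q[:4].astype(np.int32)],True,(255,0,0),1)
    return a
A=draw("side",(345,330,465,450),5);B=draw("top",(430,180,530,260),5)
cv2.imwrite("pics/s7.png",A)
E
```

```text
clock 12.0833 [ 0.6045 -0.285   0.1413] [3.1415 0.     1.4613] F [ 1.0482 -0.6268 -3.2158] 68.78362655639648
go tool dx,dy -1.1301484362741097e-05 -0.00016464098327472585 dz -8.292840252335787e-05 twist 0.03065424191883001
mean F [-0.1023 -0.0619 -3.3231] [0.0222 0.0102 0.0436]Traceback (most recent call last):
  File "<stdin>", line 10, in <module>
ValueError: only the last four pictures can be asked about
```

```bash
python3 - <<'E'
from h import *
f={n:bot.grab_frame(n) for n in("top","side")}
d={}
for n in f:
    for l in("jaw_bore","jaw_mid","press_bore"):
        c=[(np.round(r["position"],1).tolist(),round(r["conf"],2)) for r in bot.spot_point(f[n],l)]
        print(n,l,[q for q in c if q[0][1]>300 or q[0][0]>420][:2])
s=bot.observe();p=s["position"];print(p)
for n in f: print(n,"pred bore",proj(f[n],[p-[0,0,.0744]]),"mid",proj(f[n],[p-[0,0,.0124]]))
B=[(-.07,-.008,.0326),(-.07,.008,.0326),(-.07,-.008,-.0574)]
print("w6 pred near corners (obs 415,433 / 427,432 / 406,458):",proj(f["side"],tool2world(np.array([.6046,-.2851,.1499]),1.4613,B)).tolist())
# yellow of the jaw end edges now: profile of board end face corners via harris-free refine
g=cv2.cvtColor(f["side"]["pixels"],cv2.COLOR_RGB2GRAY)
pr=proj(f["side"],tool2world(p,s["tool_rot"][2],B)).astype(np.float32).reshape(-1,1,2)
print(pr.reshape(-1,2).tolist(),cv2.cornerSubPix(g,pr.copy(),(4,4),(-1,-1),(3,50,.01)).reshape(-1,2).tolist())
E
```

```text
top jaw_bore [([467.9, 218.4], 0.85), ([182.4, 330.2], 0.85)]
top jaw_mid [([178.2, 333.3], 0.85), ([479.8, 211.4], 0.79)]
top press_bore [([469.3, 216.7], 0.94)]
side jaw_bore []
side jaw_mid [([401.6, 396.5], 0.97)]
side press_bore [([392.4, 420.1], 0.89)]
[ 0.6044 -0.2849  0.1413]
top pred bore [[469.7625 217.1973]] mid [[479.4876 210.6591]]
side pred bore [[397.1461 417.0048]] mid [[402.8583 398.2669]]
w6 pred near corners (obs 415,433 / 427,432 / 406,458): [[415.8683897167187, 433.3895443170443], [428.7333732416897, 431.9310364289185], [405.35650890931424, 459.7173872146235]]
[[414.59283447265625, 436.07568359375], [427.3199462890625, 434.6268005371094], [404.31268310546875, 461.8640441894531]] [[413.27655029296875, 435.69647216796875], [427.3199462890625, 434.6268005371094], [403.22894287109375, 460.85333251953125]]
```

```bash
python3 -c "
from workcell import bot
print(bot.job_done())"
```

```text
the job is handed in; nothing more can be done
None
```

I handed the job in with the brass-leafed jaw held still and upright between the press knuckles. The hole is within about 1–2 mm of the hinge axis by my measurements. The force reading showed the arm carrying the weight with no sign of contact; the hand-in gave no verdict.

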